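Slide a heavy bottle case home and bar it

TASK

Push the heavy wooden case of bottles along the bench into its metal bay until its back rests against the back strip, pushing low on the step at its foot so that it slides flat and never tips, and never lifting it. Then push the post of the steel keeper bar sideways until the bar is fully across in front of the case. Leave everything else where it stands.

Things in the scene. Friction and masses are not known exactly. Their poses are not given: they have to be found in the camera images.
- case: Heavy wooden bottle case with six dark bottle necks on top. Box 100 mm deep (its x, -50 to +50) x 150 wide (y) x 145 tall, caps up to 187. A step 30 mm high, 150 wide juts from its foot to x = -100 mm: push that front face. 1.2 to 1.9 kg, slides at 6 to 12 N; pushed higher than about 80 mm it tips. Origin: on the underside, below the box's centre; x points roughly into the bay.
- bay: Fixed aluminium bay: back strip 36 mm high, its face at x = +51 mm; side rails 30 mm high, 172 mm apart, flared to 188 at the mouth, x = -30 mm; open in front, bare bench inside. Origin: on the bench where the case's origin stands when home and square. x points from mouth to strip, y left (keeper's side), z up. The case starts at x = -130 to -105 mm.
- keeper (a joint): Slide of the steel keeper bar, m: 0 = drawn aside to the left, 0.075 = end stop, fully across. Moves along the bay's -y, about 2 N friction, stays put. Bar 14 mm thick, 110 long, 9 to 25 mm above the bench, on bay x = -117 mm, 10 mm clear of the step of a case that is home (else it strikes it). At 0 its inner end is at bay y = +98 mm.
- post_top (a point): Centre of the top of the keeper's upright round steel post, 16 mm in diameter, top 81 mm above the bench, on the bar's outer (left) end at bay x = -117 mm, y = 200 mm minus the joint value. Push it from its left side along the bay's -y, 35 to 75 mm above the bench.
- stock_bottle: Bystander, to be left alone: tall amber bottle with a black cap, 68 mm across, 190 mm tall. Origin at the centre of its underside.
- powder_jar: Bystander, to be left alone: white jar, 72 mm across, 110 mm tall. Origin at the centre of its underside.
- beaker: Bystander, to be left alone: clear open beaker, 70 mm across, 90 mm tall. Origin at the centre of its underside.
- round_tin: Bystander, to be left alone: short metal tin, 60 mm across, 75 mm tall. Origin at the centre of its underside.
- clear_bottle: Bystander, to be left alone: clear bottle with a white cap, 60 mm across, 150 mm tall. Origin at the centre of its underside.
- low_crate: Bystander, to be left alone: low empty wooden tray, 100 x 130 x 55 mm. Origin at the centre of its underside.
- stopper: Bystander, to be left alone: glass stopper standing on its narrow end, 44 mm across, 42 mm tall. Origin at the centre of its underside.
Things that resemble listed ones, but are neither listed nor needed, are in the scene too. What is shaped like the case but purple or yellow is not meant.

How it is judged:
By the outcome, as a careful person would: the job done as asked, in the order asked, and still so for the second after the job is handed in, with the robot touching nothing.
It also fails if it takes over 53 s, if anything falls off the work surface, if the arm or the gripper's body presses on something with over 40 N, if the wrist force passes 120 N, or if a joint passes its speed limit or range.

ROBOT

A 6-joint arm with a two-finger parallel gripper is mounted at the origin on the work surface. World frame = base frame: x ahead of the robot, y to its left, z up, the work surface at z = 0. Lengths are in mm, angles in rad, forces in N, time in s.
With the tool pointing down it reaches from about 350 to 925 mm from the base axis. Payload 6.4 kg.
Tool frame: the origin (TCP) lies on the centre line of the jaws, within the pads' length; the fingertips stand 19 mm ahead of it and the grasp point (between the pads) is the TCP (arm.tips_ahead is the distance from the TCP to the fingertips, in mm); z points along the fingers, y is the direction in which the jaws open and shut (so a half turn about z gives the same grasp; the last joint's range is limited). The gripper opens to 85 mm and grips with 20 to 120 N. Pads are 22 mm wide; open, the fingers measure 114 mm over their backs; the gripper's body (76 mm by 85 mm) begins 54 mm behind the grasp point. The pads swing forward as they close: fully open they stand 13 mm farther back than shut.
Start: joints at [0.996, 0.245, 1.558, -0, 1.339, -0.174], TCP at [253.599, 598.499, 250.29] pointing down, gripper open.
Joint ranges: [-3.13, 3.13], [-1.02, 2.26], [0.13, 2.54], [-0.95, 4.09], [0.21, 2.88], [-2.74, 2.74]. Speed limits (rad/s): [2.57, 2.57, 3.14, 3.14, 3.14, 3.14].

INTERFACE

Orientations are given as a unit quaternion [x, y, z, w].
In Python, from plant import arm gives the robot as it stands.
- The arm moves only by the shell command python3 -m handwheel 'ROWS' [FORCE]. ROWS is JSON, a list of rows, each an object with "jaw": the closure, from 0 (fully open) to 1 (shut); "travel": the shift along the tool's x, y, z in cm, a list of three; "angular": the turn, a rotation vector about the tool's x, y, z in rad, a list of three. A call has 1 to 20 rows; each row is the pose to reach, as a shift and turn from the pose commanded when the call began, along the tool's axes at that moment; what a row does not reach only later rows make up. A row lasts 1/8 s, in which the tool goes at most 62.5 mm and 10.7 degrees, less where a joint would pass 70% of its speed; a pose out of reach is approached as far as the arm can. A call with a gripper value outside its range is refused whole. The fingers move at their own pace and stop on an object; FORCE is the grip in N (left out, the last holds). Time passes only in rows, so rows that repeat a pose let the fingers close. It gives the time, the measured TCP pose, the force and the opening at its end, in the units of the state.
- arm.get_state(): the state, without advancing time (a new reading comes with each control period).
- arm.camera(name): name is "scene" or "top" or "wrist"; returns (picture, depth): 384x512x3 uint8, blue, green, red; 384x512 float32, mm along the optical axis (not along the pixel's ray), 0 where there is no reading.
- arm.get_calibration(name): a dict with "camera_matrix" (3x3 intrinsics, pixels), "k1" (the pictures are not rectified: a ray, as slopes to the right and down, at radius r is drawn at 1 + k1 r^2 times it, then the intrinsics apply), "world_to_cam" (4x4, takes a point from world to camera coordinates). Camera axes: x right, y down, z forward; pixel columns grow to the right and rows downward; lengths in mm; the calibration is good to about 2 mm. A picture is of the moment at which its call begins: read the wrist's pose just before it. get_calibration takes no time and is no camera call; for the wrist camera it gives the pose at the moment of the call.
- arm.close_job(): hands the job in, once; it reports no verdict.
Trained networks look in the newest picture that a camera, given by its name, has taken for a name from the list of things; names that differ only in an ending like _2 or _b are one class to them, and where a whole thing is asked for, a point or a joint stands for the part that bears it (a point fixed in the world has none). Each returns a list of dicts, best first, with "conf" (0 to 1); they miss things now and then, are a little off and sometimes report something else, mostly with a low value. They report only what shows in the picture. A call takes as long as a camera call. They do not tell look-alikes from the thing itself.
- arm.outline_of(camera, query): "region" (384x512 bool, what is visible of it) and "position" ([column, row] in pixels, amid what is visible of it).
- arm.tip_of(camera, query): "position" ([column, row] in pixels: a listed point, or the origin of a listed thing).
The state is a dict: "t": time; "joints": joint angles; "qvel": joint speeds; "effort": joint torques, N m; "tool_pos": TCP position; "orientation": TCP orientation; "force": force on the tool from outside, world axes, zero at the start; "wrist_torque": the same for the moment, N m; "gripper_width": finger opening in mm.
Only numpy, scipy, OpenCV 4.12 (cv2) and the standard library are available. Lean on these libraries where they do the work, as an engineer would, in place of code of your own. Each camera call takes 0.05 s, during which the arm holds its last target.

## Working session

There is one attempt and no reset: what is moved stays moved. The work goes in short steps, Python scripts to look and compute and a shell command to move; the robot and the scene stay as the last step left them, time stands still between calls to the robot, and variables do not carry over. Pictures are saved under pics/ and viewed, and the job is handed in when it is done.

```bash
ls; mkdir -p pics; python3 - <<'E'
from plant import arm
import cv2
print(arm.get_state())
for n in ["scene","top"]:
    p,d=arm.camera(n); cv2.imwrite(f"pics/{n}0.png",p)
    c=arm.get_calibration(n); print(n,c)
E
```

```text
pics
{'t': 0.0, 'joints': array([ 9.95904747e-01,  2.45820370e-01,  1.55905594e+00,  2.33716899e-05,
        1.33869625e+00, -1.74104797e-01]), 'qvel': array([-3.29739480e-05, -5.44200204e-06,  1.01829847e-03, -4.30403259e-06,
       -1.08987579e-03,  1.38880641e-03]), 'effort': array([-1.18753418e-03, -4.29494655e+01, -3.26137376e+01, -2.23028705e-04,
        5.11915001e-03,  2.71012874e-05]), 'tool_pos': array([253.28868127, 598.03568076, 249.15372554]), 'orientation': array([ 1.99057413e-01,  9.79987330e-01, -9.17179281e-04, -3.72711222e-04]), 'force': array([-0.33117061,  0.51682629, -1.11625046]), 'wrist_torque': array([-0.03741059, -0.00081249,  0.04415815]), 'gripper_width': 85.7520022605614}
scene {'camera_matrix': array([[384.61158174,   0.        , 255.25084836],
       [  0.        , 384.61158174, 190.46050724],
       [  0.        ,   0.        ,   1.        ]]), 'k1': 0.02175304723277964, 'world_to_cam': array([[-5.57063631e-01,  8.30181394e-01, -2.18852373e-02,
         2.60475007e+02],
       [ 4.55339931e-01,  2.83288904e-01, -8.44045582e-01,
        -1.49356118e+02],
       [-6.94511093e-01, -4.80152319e-01, -5.35824684e-01,
         1.61356931e+03],
       [ 0.00000000e+00,  0.00000000e+00,  0.00000000e+00,
         1.00000000e+00]])}
top {'camera_matrix': array([[436.91940016,   0.        , 248.35331451],
       [  0.        , 436.91940016, 189.14494659],
       [  0.        ,   0.        ,   1.        ]]), 'k1': -0.029564754564378962, 'world_to_cam': array([[-2.22237473e-02, -9.99692977e-01,  1.09570277e-02,
        -2.16235617e+01],
       [-9.88984046e-01,  2.03787496e-02, -1.46612632e-01,
         4.91377660e+02],
       [ 1.46344328e-01, -1.40946077e-02, -9.89133297e-01,
         1.17347052e+03],
       [ 0.00000000e+00,  0.00000000e+00,  0.00000000e+00,
         1.00000000e+00]])}
```

View pics/scene0.png

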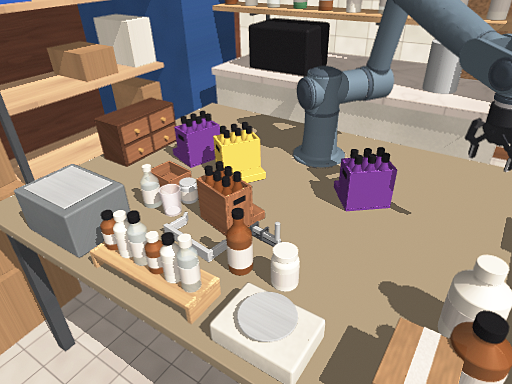

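View pics/top0.png

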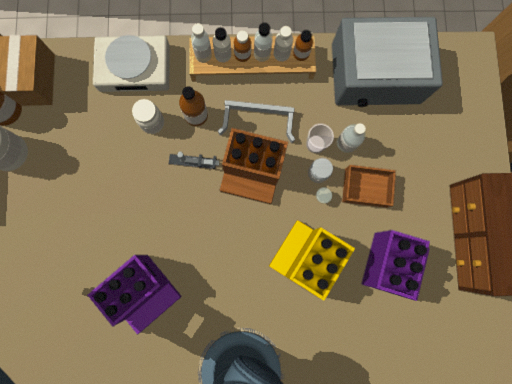

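```bash
cat > h.py <<'E'
from plant import arm
import numpy as np, cv2
def cal(n):
    c=arm.get_calibration(n); return c["camera_matrix"],c["k1"],c["world_to_cam"]
def cloud(d,C):
    K,k1,T=C
    v,u=np.mgrid[0:d.shape[0],0:d.shape[1]].astype(float)
    xd=(u-K[0,2])/K[0,0]; yd=(v-K[1,2])/K[1,1]
    x,y=xd.copy(),yd.copy()
    for _ in range(10):
        s=1+k1*(x*x+y*y); x=xd/s;y=yd/s
    P=np.stack([x*d,y*d,d],-1)
    W=(P-T[:3,3])@T[:3,:3]
    W[d<=0]=np.nan
    return W
def proj(P,C):
    K,k1,T=C
    p=np.atleast_2d(P)@T[:3,:3].T+T[:3,3]
    x=p[:,0]/p[:,2];y=p[:,1]/p[:,2];s=1+k1*(x*x+y*y)
    return np.stack([K[0,0]*x*s+K[0,2],K[1,1]*y*s+K[1,2]],-1)
E
python3 - <<'E'
from h import *
p,d=arm.camera("top"); C=cal("top"); W=cloud(d,C)
np.savez("top.npz",p=p,d=d,W=W)
for q in ["case","bay","keeper","post_top"]:
    for r in arm.tip_of("top",q)[:3]: print(q,r["conf"],r["position"], W[int(r["position"][1]),int(r["position"][0])])
cv2.imwrite("pics/topz.png",cv2.resize(p[75:225,130:330],None,fx=4,fy=4,interpolation=cv2.INTER_CUBIC))
z=W[75:225,130:330,2]; zz=np.clip(z*2+20,0,255); cv2.imwrite("pics/topzd.png",cv2.resize(np.nan_to_num(zz).astype(np.uint8),None,fx=4,fy=4,interpolation=cv2.INTER_NEAREST))
E
```

```text
case 0.98 [310.4, 264.5] [ 285.01831436 -179.87143766  134.05673258]
case 0.96 [251.1, 165.6] [536.91000304 -38.72913936 143.18279773]
case 0.89 [384.1, 263.6] [ 283.19166373 -362.02701264  144.69224557]Traceback (most recent call last):
  File "<stdin>", line 5, in <module>
ValueError: it knows: bay, beaker, case, clear_bottle, low_crate, post_top, powder_jar, round_tin, stock_bottle, stopper
```

```bash
python3 - <<'E'
from h import *
f=np.load("top.npz");p=f["p"];W=f["W"]
for q in ["bay","post_top"]:
    for r in arm.tip_of("top",q)[:3]: print(q,r["conf"],r["position"], W[int(r["position"][1]),int(r["position"][0])])
cv2.imwrite("pics/topz.png",cv2.resize(p[75:225,130:330],None,fx=4,fy=4,interpolation=cv2.INTER_CUBIC))
z=W[75:225,130:330,2]; zz=np.clip(z*2+20,0,255); cv2.imwrite("pics/topzd.png",cv2.resize(np.nan_to_num(zz).astype(np.uint8),None,fx=4,fy=4,interpolation=cv2.INTER_NEAREST))
E
```

```text
post_top 0.71 [252.2, 164.2] [538.1753732  -41.18444414 149.34701011]
post_top 0.55 [184.9, 152.3] [608.71988706 150.88404652  -1.36079493]
```

View pics/topz.png

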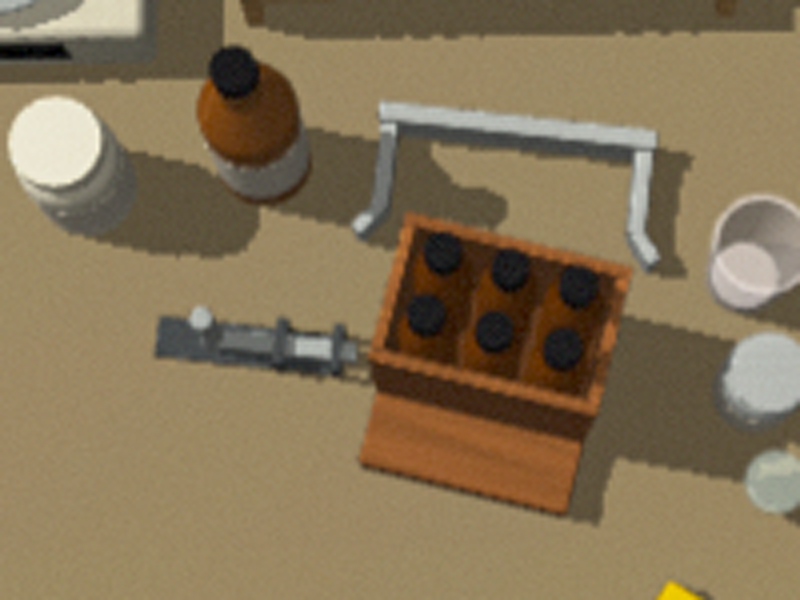

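View pics/topzd.png

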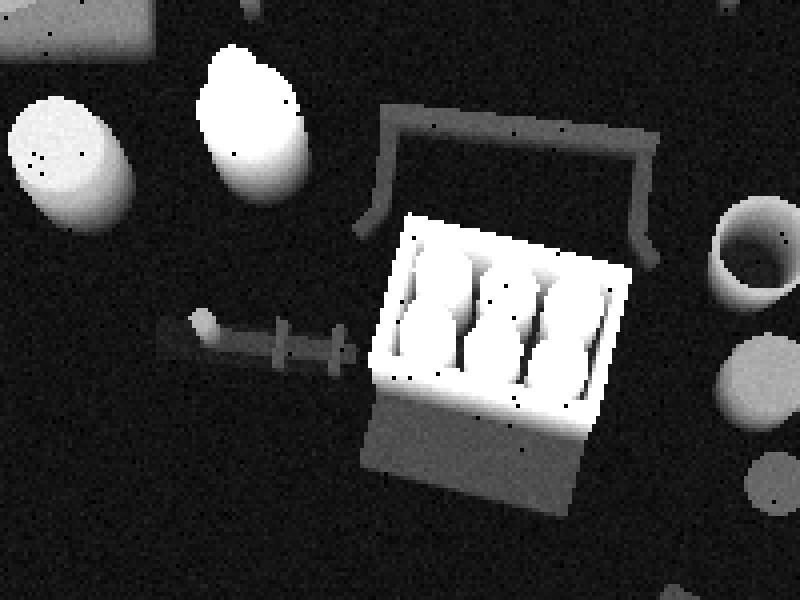

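```bash
python3 - <<'E'
from h import *
f=np.load("top.npz");p=f["p"];W=f["W"]
C=cal("top"); print("cam",-C[2][:3,:3].T@C[2][:3,3])
def px(x,y): return 130+x/4,75+y/4
def at(u,v,z):
    # pixel to plane z
    K,k1,T=C
    q=cv2.undistortPoints(np.array([[[u,v]]],float),K,np.array([k1,0,0,0,0.]))[0,0]
    r=T[:3,:3].T@np.array([q[0],q[1],1]); o=-T[:3,:3].T@T[:3,3]
    return o+r*(z-o[2])/r[2]
sub=np.zeros(W.shape[:2],bool); sub[75:225,130:330]=1
zz=W[...,2]
bench=W[sub&(np.abs(zz)<8)]; print("bench",np.nanmedian(bench[:,2]))
# strip: front top edge, per-column lowest pixel with z>28
def ang(a): return np.degrees(np.arctan2(a[1],a[0]))
M=sub.copy(); M[:]=0; M[98:114,228:292]=1
S=W[M&(zz>31)&(zz<45)]
c=S.mean(0); u,s,vt=np.linalg.svd(S[:,:2]-c[:2]); d=vt[0]*np.sign(-vt[0][1])
print("strip top c",c,"dir(-y)",d,"n",len(S), "ybay extents",np.percentile((S[:,:2]-c[:2])@d,[1,99]))
x=np.array([-d[1],d[0]]); print("xaxis",x, "thick", np.percentile((S[:,:2]-c[:2])@x,[2,50,98]))
M[:]=0; M[75:225,222:300]=1
# step top
M[:]=0; M[165:205,218:280]=1
S=W[M&(zz>26)&(zz<34)]
r=cv2.minAreaRect(S[:,:2].astype(np.float32)); print("step rect",r, cv2.boxPoints(r),len(S))
# case top rim
M[:]=0; M[125:185,218:292]=1
S=W[M&(zz>141)&(zz<150)]
r=cv2.minAreaRect(S[:,:2].astype(np.float32)); print("rim rect",r,cv2.boxPoints(r),len(S))
# post
M[:]=0; M[148:165,172:190]=1
S=W[M&(zz>76)&(zz<88)]; print("post top",S.mean(0),len(S),S.min(0),S.max(0))
print("post px", at(*px(200,315),81))
# bar / base
M[:]=0; M[148:172,165:222]=1
S=W[M&(zz>20)&(zz<30)]
c=S.mean(0);vt=np.linalg.svd(S[:,:2]-c[:2])[2]; print("bar",c,vt[0],len(S))
for n,q,z in [("strip front L",(395,128),36),("strip front R",(655,147),36),("step FL",(360,463),30),("step FR",(567,513),30)]: print(n,at(*px(*q),z))
# rails
for nm,(x0,x1,y0,y1) in {"railL":(380,397,135,195),"railR":(628,655,155,225)}.items():
    M[:]=0; M[75+y0//4:75+y1//4,130+x0//4:130+x1//4]=1
    S=W[M&(zz>24)&(zz<36)]; c=S.mean(0);vt=np.linalg.svd(S[:,:2]-c[:2])[2]; print(nm,c,vt[0],len(S))
E
```

```text
cam [ 313.75335405  -15.09097845 1232.99787059]
bench -0.31309233550158067
strip top c [729.76454081 -68.52641192  35.70711952] dir(-y) [-0.12764609 -0.99181978] n 307 ybay extents [-89.32538612  89.37844679]
xaxis [ 0.99181978 -0.12764609] thick [-6.69015022  0.12786666  7.75018758]
step rect ((494.90875244140625, -29.541961669921875), (149.34967041015625, 52.258018493652344), 74.47044372558594) [[ 449.74054   -94.49494 ]
 [ 500.09076  -108.48627 ]
 [ 540.07697    35.41102 ]
 [ 489.72675    49.402344]] 909
rim rect ((567.4854125976562, -49.343017578125), (149.7810516357422, 101.00642395019531), 74.6243896484375) [[ 498.9329   -108.16238 ]
 [ 596.32416  -134.94379 ]
 [ 636.03796     9.476341]
 [ 538.64667    36.25775 ]] 754
post top [582.52123249 150.94940402  80.54294746] 27 [575.44193383 145.19624558  77.6913842 ] [589.53357665 158.79486008  84.65639619]
post px [584.42580833 150.58753661  81.        ]
bar [575.23702114 101.7790222   24.56786303] [-0.14296694 -0.98972746] 145
strip front L [728.69150751  18.46969422  36.        ]
strip front R [ 711.22794855 -166.53240967   36.        ]
step FL [488.85318793  46.69021438  30.        ]
step FR [450.88198699 -96.20757214  30.        ]
railL [709.16383331  25.93615201  29.20933777] [-0.99785101  0.06552382] 53
railR [ 684.11983216 -155.24902361   29.67133259] [-0.99147564  0.13029216] 75
```

```bash
cat >> h.py <<'E'
O=np.array([672.5,-62.,0]); a=np.radians(-7.6)
Rb=np.array([[np.cos(a),-np.sin(a),0],[np.sin(a),np.cos(a),0],[0,0,1]])
def tobay(P): return (np.asarray(P)-O)@Rb
def toworld(b): return Rb@np.asarray(b,float)+O
from scipy.spatial.transform import Rotation as Ro
def go(bay,st=None,yaw=-1):
    """travel cm / angular to bring TCP to bay point, tool x=-bay x,y=bay y,z down"""
    st=st or arm.get_state()
    R=Ro.from_quat(st["orientation"])
    t=R.inv().apply(toworld(bay)-st["tool_pos"])/10
    Rt=Ro.from_matrix(Rb@np.diag([-1,1,-1.]))
    return t.round(2),(R.inv()*Rt).as_rotvec().round(3)
def stat():
    s=arm.get_state(); print("t",round(s["t"],2),"bay",tobay(s["tool_pos"]).round(1),"w",s["tool_pos"].round(1),"F",s["force"].round(1),"gw",round(s["gripper_width"],1),"j",s["joints"].round(2)); return s
E
python3 - <<'E'
from h import *
print(arm.tips_ahead)
f=np.load("top.npz");W=f["W"];B=tobay(W); z=W[...,2]
s=stat(); print(go([-240,-2,250]), toworld([-240,-2,250]))
C=cal("wrist");print("wristcam in world",-C[2][:3,:3].T@C[2][:3,3])
n,l=cv2.connectedComponents(((z>12)).astype(np.uint8))
for i in range(1,n):
    m=l==i
    if m.sum()>60 : 
        P=B[m]; print(m.sum(),P.min(0).round(),P.max(0).round())
E
```

```text
19.0
t 0.35 bay [-502.6  599.2  250. ] w [253.6 598.4 250. ] F [-0.4 -0.3  0.5] gw 85.6 j [ 1.    0.25  1.56  0.    1.34 -0.17]
(array([-4.125e+01, -5.101e+01,  2.000e-02]), array([-0.   , -0.   , -0.268])) [434.34375756 -32.24089742 250.        ]
wristcam in world [181.98414956 627.46054063 375.18435047]
8925 [  86. -476.   12.] [ 325. -191.  163.]
5529 [ 123. -148.   13.] [284. 224. 211.]
3771 [-71. 605.  12.] [165. 738. 126.]
4067 [ 58. 271.  12.] [232. 495.  87.]
808 [-15. 147.  12.] [ 50. 215. 195.]
778 [-51. 271.  12.] [ 17. 341. 116.]
762 [ -32. -108.   12.] [ 67. 110.  42.]
472 [ -60. -207.   13.] [   9. -138.   96.]
590 [ -43. -292.   12.] [  17. -232.  153.]
880 [-204.  649.   12.] [-99. 709. 145.]
3592 [-215.  -81.   12.] [-46.  85. 195.]
294 [-134.   97.   12.] [-99. 207.  85.]
459 [-140. -214.   13.] [ -82. -157.   81.]
810 [-189. -392.   12.] [ -87. -262.   62.]
6765 [-397. -650.   12.] [ -90. -558.  187.]
200 [-200. -223.   33.] [-158. -182.   49.]
3692 [-451. -272.   12.] [-255.  -74.  193.]
3397 [-436. -509.   12.] [-262. -332.  193.]
4215 [-602.  157.   12.] [-392.  366.  192.]
2706 [-711. -127.   12.] [-575.   72.  340.]
131 [-589.  314.  545.] [-572.  346.  587.]
```

```bash
python3 -m handwheel '[{"jaw":0,"travel":[-41.2,-51,0],"angular":[0,0,-0.268]},{"jaw":0,"travel":[-41.2,-51,0],"angular":[0,0,-0.268]},{"jaw":0,"travel":[-41.2,-51,0],"angular":[0,0,-0.268]},{"jaw":0,"travel":[-41.2,-51,0],"angular":[0,0,-0.268]},{"jaw":0,"travel":[-41.2,-51,0],"angular":[0,0,-0.268]},{"jaw":0,"travel":[-41.2,-51,0],"angular":[0,0,-0.268]},{"jaw":0,"travel":[-41.2,-51,0],"angular":[0,0,-0.268]},{"jaw":0,"travel":[-41.2,-51,0],"angular":[0,0,-0.268]},{"jaw":0,"travel":[-41.2,-51,0],"angular":[0,0,-0.268]},{"jaw":0,"travel":[-41.2,-51,0],"angular":[0,0,-0.268]},{"jaw":0,"travel":[-41.2,-51,0],"angular":[0,0,-0.268]},{"jaw":0,"travel":[-41.2,-51,0],"angular":[0,0,-0.268]},{"jaw":0,"travel":[-41.2,-51,0],"angular":[0,0,-0.268]},{"jaw":0,"travel":[-41.2,-51,0],"angular":[0,0,-0.268]},{"jaw":0,"travel":[-41.2,-51,0],"angular":[0,0,-0.268]},{"jaw":0,"travel":[-41.2,-51,0],"angular":[0,0,-0.268]}]'; python3 - <<'E'
from h import *
s=stat();print(go([-240,-2,100]),go([-240,-2,22]))
p,d=arm.camera("wrist");cv2.imwrite("pics/w1.png",p)
p,d=arm.camera("scene");cv2.imwrite("pics/s1.png",p)
E
```

```text
t: 2.35
tool_pos: [433.9, -31.3, 250.3]
orientation: [0.066, 0.998, -0.0, 0.0]
force: [1.6, -0.3, -0.3]
gripper_width: 85.5
t 2.35 bay [-240.5   -1.1  250.3] w [433.9 -31.3 250.3] F [ 1.6 -0.3 -0.3] gw 85.5 j [-0.33 -0.29  2.08 -0.    1.35 -1.77]
(array([-0.05, -0.08, 15.03]), array([-0.   ,  0.   ,  0.001])) (array([-0.05, -0.08, 22.83]), array([-0.   ,  0.   ,  0.001]))
```

View pics/w1.png

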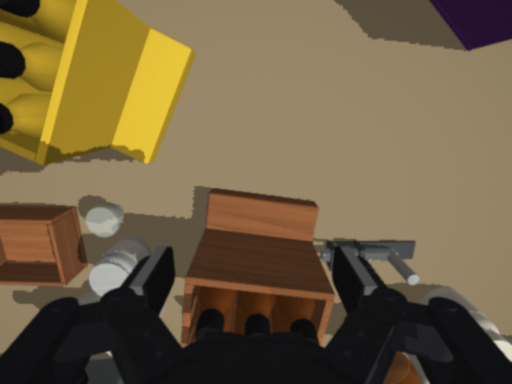

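View pics/s1.png

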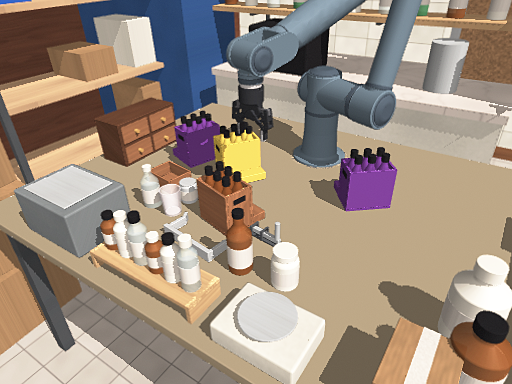

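```bash
python3 - <<'E'
from h import *
p,d=arm.camera("wrist");C=cal("wrist");B=tobay(cloud(d,C)); s=arm.get_state()
t=tobay(s["tool_pos"])
m=(d>0)&(d<330)
P=B[m]-t
q=P[(np.abs(P[:,1])<75)&(P[:,2]<60)]
for k in [1,-1]:
    r=q[q[:,1]*k>0]; print(len(r), r.min(0),r.max(0), np.percentile(r[:,2],[1,3,10]))
    lo=r[r[:,2]<r[:,2].min()+8]; print(lo.min(0),lo.max(0))
E
```

```text
16609 [-2.02572709e+02  4.34838876e-04 -2.51683720e+02] [167.15355479  74.97566554  59.99913244] [-250.07517466 -249.48262994 -248.29523888]
[-202.57270921    0.75401888 -251.68371977] [-159.85500953   74.97566554 -245.70350149]
16933 [-202.91451497  -74.99523982 -251.57022335] [ 1.76837707e+02 -1.28295385e-02  5.99999608e+01] [-249.91368317 -249.33171696 -248.1195714 ]
[-202.91451497  -74.98373928 -251.57022335] [-157.48621242   -0.41978257 -246.02158104]
```

```bash
python3 - <<'E'
from h import *
p,d=arm.camera("wrist");C=cal("wrist");B=tobay(cloud(d,C)); s=arm.get_state()
t=tobay(s["tool_pos"]); P=B-t
for (u0,u1) in [(140,178),(325,362)]:
    for v in range(240,300,10):
        r=P[v,u0:u1]; r=r[r[:,2]>-40]; 
        if len(r): print(v,r.min(0).round(),r.max(0).round())
m=(P[...,2]>-45)&(np.abs(P[...,1])<80)&(np.abs(P[...,0])<25)
print(np.histogram(P[m][:,2],bins=range(-45,60,5)))
E
```

```text
250 [-11. -50.  -3.] [ -7. -44.   5.]
260 [-11. -57.  -3.] [ -1. -44.  14.]
270 [-12. -50.  -3.] [  5. -44.  23.]
280 [-12. -48.  -1.] [ 10. -44.  31.]
290 [-10. -47.   5.] [ 12. -44.  34.]
250 [-11.  41.  -3.] [-7. 47.  4.]
260 [-11.  41.  -4.] [-1. 52. 14.]
270 [-12.  41.  -3.] [ 5. 46. 23.]
280 [-11.  41.  -0.] [ 9. 43. 29.]
290 [-9. 41.  6.] [11. 42. 34.]
(array([   0,    0,    0,    0,    0,    0,    0,    0,  161,  417,  496,
        553,  607,  703,  635,  682,  449, 1473, 4094, 3896]), array([-45, -40, -35, -30, -25, -20, -15, -10,  -5,   0,   5,  10,  15,
        20,  25,  30,  35,  40,  45,  50,  55]))
```

```bash
python3 -m handwheel '[{"jaw":0,"travel":[0,0,6],"angular":[0,0,0]},{"jaw":0,"travel":[0,0,12],"angular":[0,0,0]},{"jaw":0,"travel":[0,0,18],"angular":[0,0,0]},{"jaw":0,"travel":[0,0,21],"angular":[0,0,0]},{"jaw":0,"travel":[0,0,23.2],"angular":[0,0,0]},{"jaw":0,"travel":[0,0,23.4],"angular":[0,0,0]},{"jaw":0,"travel":[0,0,23.4],"angular":[0,0,0]}]'; python3 - <<'E'
from h import *
s=stat()
p,d=arm.camera("scene");cv2.imwrite("pics/s2.png",cv2.resize(p[80:260,150:390],None,fx=3,fy=3))
E
```

```text
t: 3.42
tool_pos: [434.6, -32.0, 17.0]
orientation: [0.066, 0.998, -0.0, 0.001]
force: [0.4, -0.5, 0.2]
gripper_width: 85.5
t 3.42 bay [-239.8   -1.8   17. ] w [434.6 -32.   17. ] F [ 0.4 -0.5  0.2] gw 85.5 j [-0.33  0.12  2.2  -0.    0.81 -1.77]
```

View pics/s2.png

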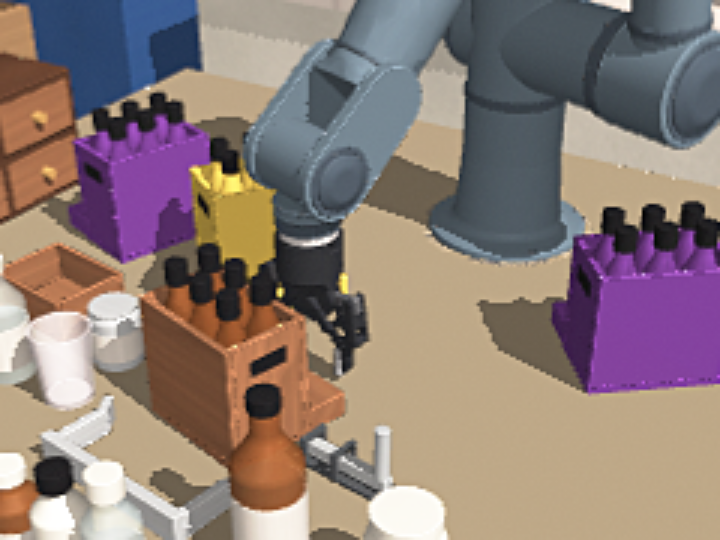

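```bash
python3 -m handwheel '[{"jaw":0,"travel":[-0.3,0,0],"angular":[0,0,0]},{"jaw":0,"travel":[-0.6,0,0],"angular":[0,0,0]},{"jaw":0,"travel":[-0.9,0,0],"angular":[0,0,0]},{"jaw":0,"travel":[-1.2,0,0],"angular":[0,0,0]},{"jaw":0,"travel":[-1.5,0,0],"angular":[0,0,0]},{"jaw":0,"travel":[-1.8,0,0],"angular":[0,0,0]},{"jaw":0,"travel":[-2.1,0,0],"angular":[0,0,0]},{"jaw":0,"travel":[-2.4,0,0],"angular":[0,0,0]},{"jaw":0,"travel":[-2.7,0,0],"angular":[0,0,0]},{"jaw":0,"travel":[-3.0,0,0],"angular":[0,0,0]},{"jaw":0,"travel":[-3.3,0,0],"angular":[0,0,0]},{"jaw":0,"travel":[-3.6,0,0],"angular":[0,0,0]},{"jaw":0,"travel":[-3.9,0,0],"angular":[0,0,0]},{"jaw":0,"travel":[-4.2,0,0],"angular":[0,0,0]},{"jaw":0,"travel":[-4.5,0,0],"angular":[0,0,0]},{"jaw":0,"travel":[-4.8,0,0],"angular":[0,0,0]},{"jaw":0,"travel":[-5.1,0,0],"angular":[0,0,0]},{"jaw":0,"travel":[-5.4,0,0],"angular":[0,0,0]},{"jaw":0,"travel":[-5.7,0,0],"angular":[0,0,0]},{"jaw":0,"travel":[-6.0,0,0],"angular":[0,0,0]}]'; cat >> h.py <<'E'
def casepose(W):
    B=tobay(W); z=B[...,2]
    m=(z>141)&(z<150)&(np.abs(B[...,1])<110)&(B[...,0]>-190)&(B[...,0]<70)
    m=cv2.morphologyEx(m.astype(np.uint8),cv2.MORPH_OPEN,np.ones((1,1),np.uint8))
    n,l,st,_=cv2.connectedComponentsWithStats(m,connectivity=8)
    i=1+np.argmax(st[1:,4]); S=B[l==i][:,:2].astype(np.float32)
    r=cv2.minAreaRect(S); print("case rect bay",np.round(r[0],1),np.round(r[1],1),round(r[2],1),len(S))
E
python3 - <<'E'
from h import *
s=stat()
p,d=arm.camera("top");W=cloud(d,cal("top"));casepose(W)
cv2.imwrite("pics/t3.png",cv2.resize(p[75:225,130:330],None,fx=4,fy=4,interpolation=cv2.INTER_CUBIC))
E
```

```text
t: 5.98
tool_pos: [488.8, -38.8, 14.8]
orientation: [0.066, 0.998, 0.001, -0.006]
force: [-15.8, 0.1, 13.0]
gripper_width: 85.2
t 5.97 bay [-185.1   -1.3   14.8] w [488.8 -38.8  14.8] F [-15.8   0.1  13. ] gw 85.2 j [-0.31  0.25  2.06 -0.    0.85 -1.75]
case rect bay [-74.7  12.8] [100.7 150. ] 0.1 445
```

View pics/t3.png

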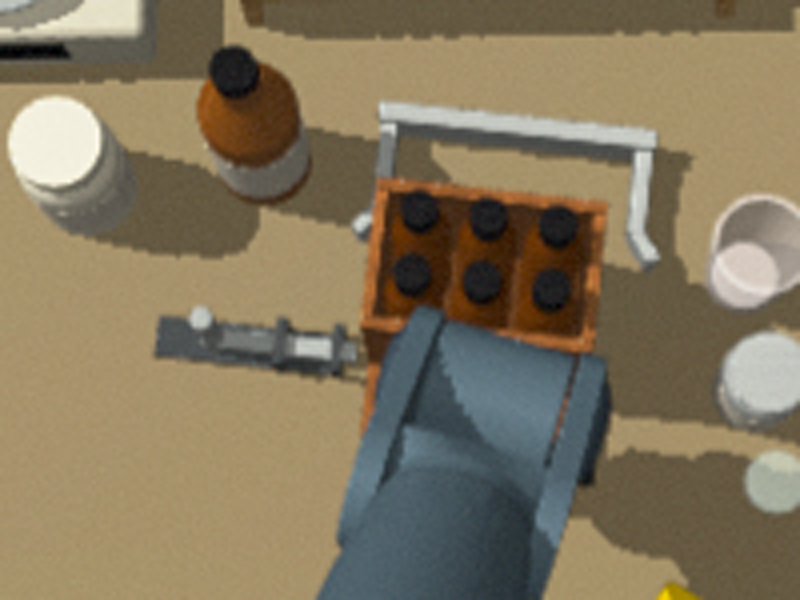

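```bash
python3 -m handwheel '[{"jaw":0,"travel":[-0.1,-0.15,0],"angular":[0,0,0]},{"jaw":0,"travel":[-0.25,-0.3,0],"angular":[0,0,0]},{"jaw":0,"travel":[-0.4,-0.4,0],"angular":[0,0,0]},{"jaw":0,"travel":[-0.6,-0.5,0],"angular":[0,0,0]},{"jaw":0,"travel":[-0.8,-0.6,0],"angular":[0,0,0]},{"jaw":0,"travel":[-1.0,-0.7,0],"angular":[0,0,0]}]'; python3 - <<'E'
from h import *
s=stat()
p,d=arm.camera("top");W=cloud(d,cal("top"));casepose(W)
E
```

```text
t: 6.78
tool_pos: [497.9, -45.6, 14.5]
orientation: [0.065, 0.998, 0.002, -0.006]
force: [-12.1, 6.9, 7.3]
gripper_width: 85.5
t 6.78 bay [-175.2   -6.8   14.5] w [497.9 -45.6  14.5] F [-12.1   6.9   7.3] gw 85.5 j [-0.32  0.27  2.03  0.    0.85 -1.76]
case rect bay [-64.5   8.9] [101.2 150.1] 0.7 448
```

```bash
python3 -m handwheel '[{"jaw":0,"travel":[-0.2,-0.13,0],"angular":[0,0,0]},{"jaw":0,"travel":[-0.4,-0.26,0],"angular":[0,0,0]},{"jaw":0,"travel":[-0.6,-0.39,0],"angular":[0,0,0]},{"jaw":0,"travel":[-0.8,-0.52,0],"angular":[0,0,0]},{"jaw":0,"travel":[-1.0,-0.65,0],"angular":[0,0,0]},{"jaw":0,"travel":[-1.2,-0.75,0],"angular":[0,0,0]},{"jaw":0,"travel":[-1.4,-0.85,0],"angular":[0,0,0]},{"jaw":0,"travel":[-1.6,-0.95,0],"angular":[0,0,0]}]'; python3 - <<'E'
from h import *
s=stat()
p,d=arm.camera("top");W=cloud(d,cal("top"));casepose(W)
cv2.imwrite("pics/t5.png",cv2.resize(p[75:225,130:330],None,fx=4,fy=4,interpolation=cv2.INTER_CUBIC))
E
```

```text
t: 7.82
tool_pos: [512.6, -57.2, 14.3]
orientation: [0.065, 0.998, 0.002, -0.006]
force: [-12.1, 6.3, 6.4]
gripper_width: 85.2
t 7.83 bay [-159.2  -16.4   14.3] w [512.6 -57.2  14.3] F [-12.1   6.3   6.4] gw 85.2 j [-0.33  0.3   2.    0.    0.86 -1.77]
case rect bay [-48.2   1.9] [101.4 150. ] 2.2 431
```

View pics/t5.png

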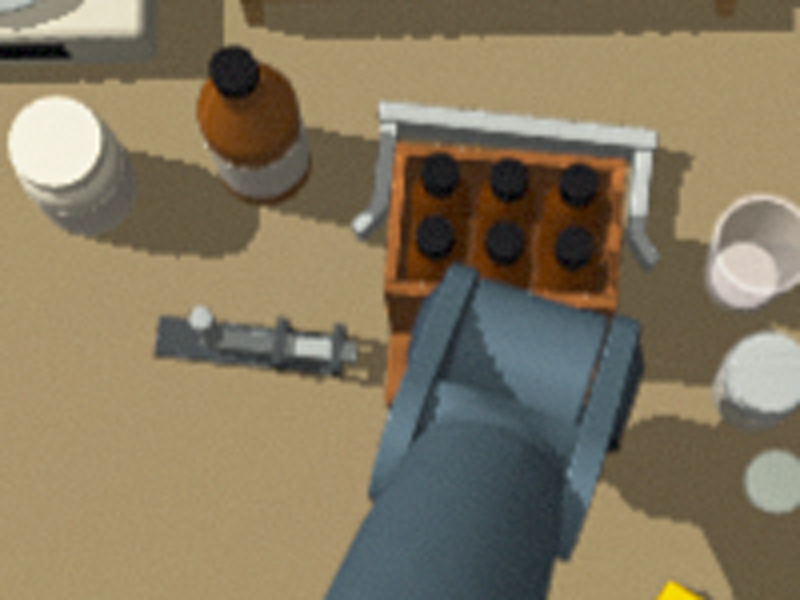

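```bash
python3 -m handwheel '[{"jaw":0,"travel":[-0.3,0.1,0],"angular":[0,0,0]},{"jaw":0,"travel":[-0.6,0.1,0],"angular":[0,0,0]},{"jaw":0,"travel":[-0.9,0.1,0],"angular":[0,0,0]},{"jaw":0,"travel":[-1.2,0.1,0],"angular":[0,0,0]},{"jaw":0,"travel":[-1.5,0.1,0],"angular":[0,0,0]},{"jaw":0,"travel":[-1.8,0.1,0],"angular":[0,0,0]},{"jaw":0,"travel":[-2.1,0.1,0],"angular":[0,0,0]},{"jaw":0,"travel":[-2.4,0.1,0],"angular":[0,0,0]},{"jaw":0,"travel":[-2.7,0.1,0],"angular":[0,0,0]},{"jaw":0,"travel":[-3.0,0.1,0],"angular":[0,0,0]},{"jaw":0,"travel":[-3.3,0.1,0],"angular":[0,0,0]},{"jaw":0,"travel":[-3.6,0.1,0],"angular":[0,0,0]}]'; python3 - <<'E'
from h import *
s=stat()
p,d=arm.camera("top");W=cloud(d,cal("top"));casepose(W)
E
```

```text
t: 9.38
tool_pos: [548.4, -61.9, 14.4]
orientation: [0.066, 0.998, 0.001, -0.006]
force: [-12.4, 2.5, 6.9]
gripper_width: 85.4
t 9.38 bay [-123.   -16.3   14.4] w [548.4 -61.9  14.4] F [-12.4   2.5   6.9] gw 85.4 j [-0.32  0.36  1.9  -0.    0.89 -1.76]
case rect bay [-12.7  -1.6] [100.7 149.9] 0.5 370
```

```bash
python3 -m handwheel '[{"jaw":0,"travel":[-0.2,0,0],"angular":[0,0,0]},{"jaw":0,"travel":[-0.4,0,0],"angular":[0,0,0]},{"jaw":0,"travel":[-0.6,0,0],"angular":[0,0,0]},{"jaw":0,"travel":[-0.8,0,0],"angular":[0,0,0]},{"jaw":0,"travel":[-1.0,0,0],"angular":[0,0,0]},{"jaw":0,"travel":[-1.2,0,0],"angular":[0,0,0]},{"jaw":0,"travel":[-1.4,0,0],"angular":[0,0,0]}]'; python3 - <<'E'
from h import *
s=stat()
p,d=arm.camera("top");W=cloud(d,cal("top"));casepose(W)
E
```

```text
t: 10.3
tool_pos: [562.2, -63.8, 14.4]
orientation: [0.066, 0.998, 0.001, -0.006]
force: [-14.2, 1.8, 6.2]
gripper_width: 85.4
t 10.3 bay [-109.   -16.4   14.4] w [562.2 -63.8  14.4] F [-14.2   1.8   6.2] gw 85.4 j [-0.31  0.39  1.87 -0.    0.9  -1.75]
case rect bay [ 0.7 -1.7] [100.9 150.2] 0.1 358
```

Force still near the sliding level; creep on until it rises.

```bash
python3 -m handwheel '[{"jaw":0,"travel":[-0.1,0,0],"angular":[0,0,0]},{"jaw":0,"travel":[-0.2,0,0],"angular":[0,0,0]},{"jaw":0,"travel":[-0.3,0,0],"angular":[0,0,0]},{"jaw":0,"travel":[-0.3,0,0],"angular":[0,0,0]}]'; python3 - <<'E'
from h import *
s=stat()
p,d=arm.camera("top");W=cloud(d,cal("top"));casepose(W)
E
```

```text
t: 10.85
tool_pos: [562.8, -63.9, 14.4]
orientation: [0.065, 0.998, 0.001, -0.01]
force: [-23.6, 1.3, 16.7]
gripper_width: 85.4
t 10.85 bay [-108.5  -16.4   14.4] w [562.8 -63.9  14.4] F [-23.6   1.3  16.7] gw 85.4 j [-0.31  0.39  1.86 -0.    0.9  -1.75]
case rect bay [ 2. -2.] [101.  150.2] 0.8 344
```

```bash
python3 -m handwheel '[{"jaw":0,"travel":[-0.1,0,0],"angular":[0,0,0]},{"jaw":0,"travel":[-0.2,0,0],"angular":[0,0,0]},{"jaw":0,"travel":[-0.3,0,0],"angular":[0,0,0]},{"jaw":0,"travel":[-0.3,0,0],"angular":[0,0,0]}]'; python3 - <<'E'
from h import *
s=stat()
p,d=arm.camera("top");W=cloud(d,cal("top"));casepose(W)
cv2.imwrite("pics/t8.png",cv2.resize(p[75:225,130:330],None,fx=4,fy=4,interpolation=cv2.INTER_CUBIC))
E
```

```text
t: 11.4
tool_pos: [562.8, -63.9, 14.4]
orientation: [0.065, 0.998, 0.002, -0.014]
force: [-37.5, 2.4, 30.1]
gripper_width: 85.7
t 11.4 bay [-108.5  -16.4   14.4] w [562.8 -63.9  14.4] F [-37.5   2.4  30.1] gw 85.7 j [-0.31  0.4   1.86 -0.    0.91 -1.75]
case rect bay [ 19.4 -61.7] [114.9  57.5] 34.1 167
```

View pics/t8.png

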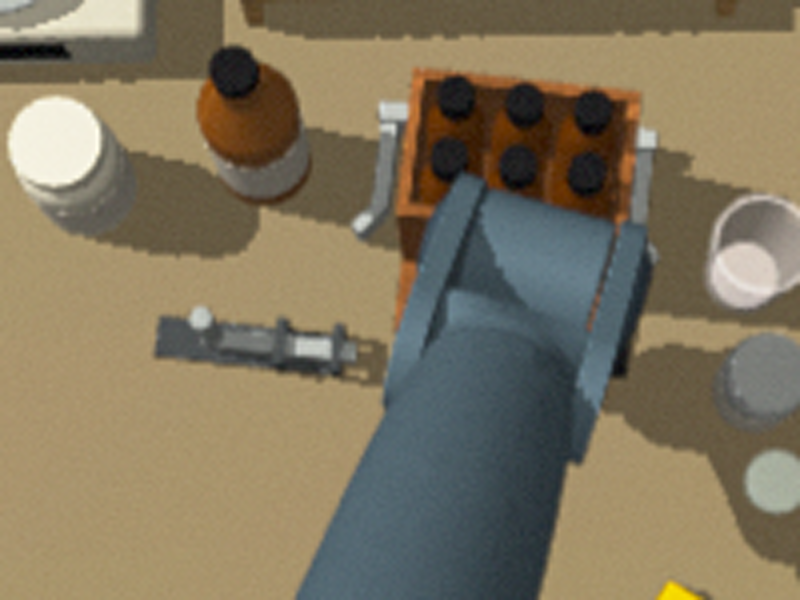

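```bash
python3 -m handwheel '[{"jaw":0,"travel":[0.4,0,0],"angular":[0,0,0]},{"jaw":0,"travel":[0.8,0,0],"angular":[0,0,0]},{"jaw":0,"travel":[2,0,0],"angular":[0,0,0]},{"jaw":0,"travel":[5,0,0],"angular":[0,0,0]},{"jaw":0,"travel":[9,0,0],"angular":[0,0,0]},{"jaw":0,"travel":[10,0,-5],"angular":[0,0,0]},{"jaw":0,"travel":[10,0,-11],"angular":[0,0,0]},{"jaw":1,"travel":[10,5,-17],"angular":[0,0,0]},{"jaw":1,"travel":[10,11,-17],"angular":[0,0,0]},{"jaw":1,"travel":[10,17,-17],"angular":[0,0,0]},{"jaw":1,"travel":[10,20,-17],"angular":[0,0,0]},{"jaw":1,"travel":[10,20,-17],"angular":[0,0,0]},{"jaw":1,"travel":[10,20,-17],"angular":[0,0,0]}]'; python3 - <<'E'
from h import *
s=stat()
p,d=arm.camera("top");W=cloud(d,cal("top"));casepose(W)
cv2.imwrite("pics/t9.png",cv2.resize(p[75:225,130:330],None,fx=4,fy=4,interpolation=cv2.INTER_CUBIC))
B=tobay(W);z=B[...,2]
m=(z>26)&(z<34)&(B[...,0]>-130)&(B[...,0]<-45)&(abs(B[...,1])<80); r=cv2.minAreaRect(B[m][:,:2].astype(np.float32));print("step",r,cv2.boxPoints(r).round(1).tolist())
m=(z>76)&(z<88)&(np.hypot(B[...,0]+117,B[...,1]-200)<20);print("post",B[m].mean(0),m.sum())
np.savez("t9.npz",W=W,p=p)
E
```

```text
t: 13.08
tool_pos: [499.9, 145.1, 186.2]
orientation: [0.066, 0.998, -0.0, 0.0]
force: [-0.2, -0.1, 0.1]
gripper_width: 0.5
t 13.07 bay [-198.5  182.4  186.2] w [499.9 145.1 186.2] F [-0.2 -0.1  0.1] gw 0.5 j [ 0.06  0.01  1.94 -0.    1.19 -1.37]
case rect bay [ 1.7 -1.7] [101.4 150.2] 0.1 497
step ((-73.83309173583984, -2.2447052001953125), (149.87855529785156, 52.954769134521484), 89.78211975097656) [[-100.5999984741211, -77.0999984741211], [-47.599998474121094, -77.30000305175781], [-47.099998474121094, 72.5999984741211], [-100.0, 72.80000305175781]]
post [nan nan nan] 0<stdin>:7: RuntimeWarning: Mean of empty slice.
  ret = um.true_divide(
```

View pics/t9.png

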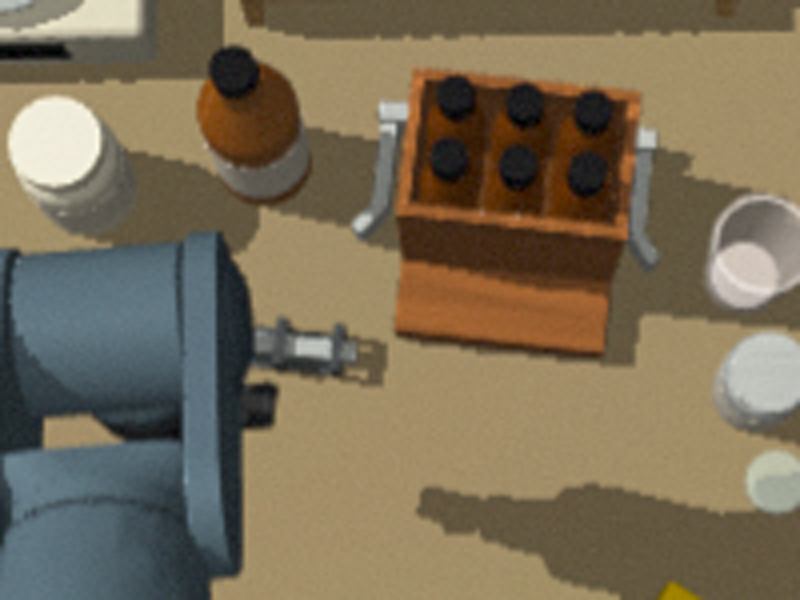

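```bash
python3 - <<'E'
from h import *
print(go([-117,240,186]),go([-117,240,56]))
E
```

```text
(array([-8.13,  5.81,  0.02]), array([-0.   ,  0.   , -0.001])) (array([-8.13,  5.81, 13.02]), array([-0.   ,  0.   , -0.001]))
```

```bash
python3 -m handwheel '[{"jaw":1,"travel":[0,5.8,0],"angular":[0,0,0]},{"jaw":1,"travel":[-4,5.8,0],"angular":[0,0,0]},{"jaw":1,"travel":[-8.1,5.8,0],"angular":[0,0,0]},{"jaw":1,"travel":[-8.1,5.8,0],"angular":[0,0,0]},{"jaw":1,"travel":[-8.1,5.8,4],"angular":[0,0,0]},{"jaw":1,"travel":[-8.1,5.8,8],"angular":[0,0,0]},{"jaw":1,"travel":[-8.1,5.8,11],"angular":[0,0,0]},{"jaw":1,"travel":[-8.1,5.8,13],"angular":[0,0,0]},{"jaw":1,"travel":[-8.1,5.8,13],"angular":[0,0,0]},{"jaw":1,"travel":[-8.1,5.8,13],"angular":[0,0,0]}]'; python3 - <<'E'
from h import *
s=stat()
p,d=arm.camera("scene");C=cal("scene");cv2.imwrite("pics/s10.png",cv2.resize(p[120:300,200:440],None,fx=3,fy=3))
B=tobay(cloud(d,C));z=B[...,2]
m=(z>72)&(z<86)&(np.hypot(B[...,0]+117,B[...,1]-200)<14);print("post",B[m].mean(0),m.sum(),B[m].min(0),B[m].max(0))
p,d=arm.camera("wrist");cv2.imwrite("pics/w10.png",p)
E
```

```text
t: 14.38
tool_pos: [588.9, 192.2, 57.7]
orientation: [0.066, 0.998, 0.0, 0.001]
force: [1.0, -0.9, 0.9]
gripper_width: -0.0
t 14.38 bay [-116.5  240.9   57.7] w [588.9 192.2  57.7] F [ 1.  -0.9  0.9] gw -0.0 j [ 0.13  0.41  1.74  0.    0.99 -1.31]
post [-112.08283878  204.0140493    77.87853578] 17 [-118.38774882  195.81048667   72.27375067] [-107.77589878  210.15635903   83.28166413]
```

View pics/s10.png

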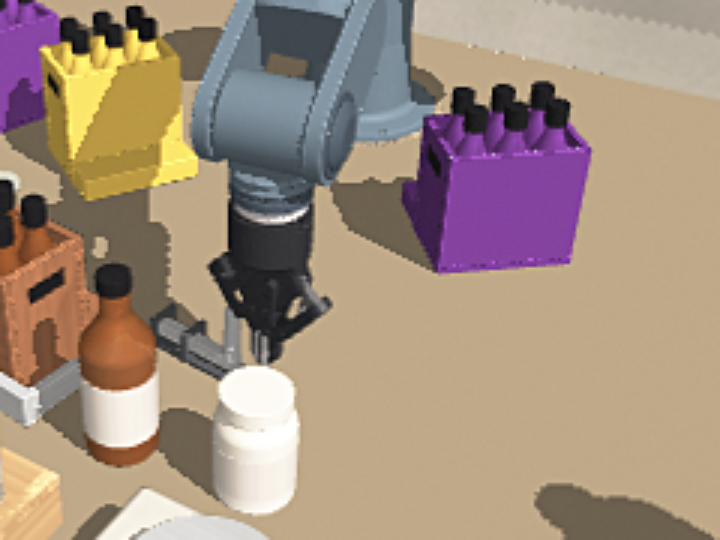

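View pics/w10.png

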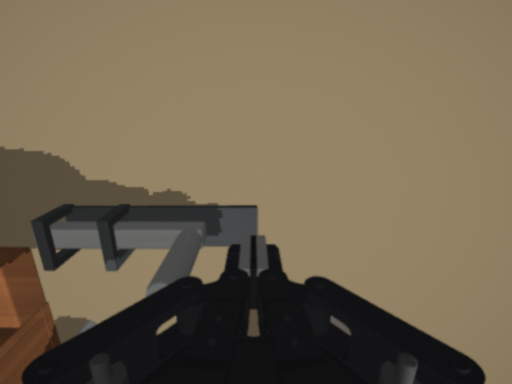

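```bash
python3 - <<'E'
from h import *
s=arm.get_state();t=tobay(s["tool_pos"])
for n in ["wrist","scene"]:
    p,d=arm.camera(n);P=tobay(cloud(d,cal(n)))-t
    m=(np.abs(P[...,0])<45)&(np.abs(P[...,1])<75)&(P[...,2]>-25)&(P[...,2]<80)
    Q=P[m]
    for z in range(-25,80,8):
        q=Q[(Q[:,2]>=z)&(Q[:,2]<z+8)]
        if len(q): print(n,z,len(q),"x",np.percentile(q[:,0],[1,99]).round(),"y",np.percentile(q[:,1],[0,3,97,100]).round())
E
```

```text
wrist -25 178 x [-7.  4.] y [-49. -47. -34. -34.]
wrist -17 340 x [-11.   3.] y [-49. -47.   8.  10.]
wrist -9 573 x [-12.   1.] y [-49. -45.  10.  12.]
wrist -1 683 x [-12.   2.] y [-49. -46.  11.  12.]
wrist 7 753 x [-12.  -1.] y [-49. -46.  11.  12.]
wrist 15 855 x [-12.  10.] y [-49. -46.   5.  15.]
wrist 23 1411 x [-14.   8.] y [-49. -46.  23.  30.]
wrist 31 3355 x [-14.   8.] y [-41. -36.  33.  38.]
wrist 39 3618 x [-14.   8.] y [-46. -40.  37.  44.]
wrist 47 4691 x [-18.   8.] y [-52. -47.  44.  49.]
wrist 55 7041 x [-18.   8.] y [-59. -53.  50.  56.]
wrist 63 8986 x [-18.  -4.] y [-63. -57.  54.  61.]
wrist 71 5034 x [-21.  -9.] y [-63. -59.  56.  61.]
wrist 79 410 x [-21. -19.] y [-20. -19.  16.  18.]
scene -25 9 x [-1.  7.] y [-42. -41. -30. -30.]
scene -17 22 x [-0.  9.] y [-40. -39.  11.  14.]
scene -9 39 x [-13.  10.] y [-41. -38.  16.  18.]
scene -1 28 x [-9.  9.] y [-40. -40.  16.  17.]
scene 7 37 x [-5. 11.] y [-40. -39.  16.  17.]
scene 15 27 x [-2. 10.] y [-45. -44.  14.  15.]
scene 23 41 x [-2. 13.] y [-39. -38.  30.  33.]
scene 31 60 x [-11.  12.] y [-34. -31.  31.  35.]
scene 39 49 x [-16.  14.] y [-45. -39.  41.  43.]
scene 47 64 x [-10.  16.] y [-51. -45.  47.  50.]
scene 55 66 x [-3. 16.] y [-53. -48.  55.  59.]
scene 63 81 x [-10.  16.] y [-56. -53.  63.  63.]
scene 71 112 x [-12.  17.] y [-57. -55.  63.  64.]
scene 79 9 x [-1. 16.] y [-29. -28.  50.  54.]
```

```bash
python3 -m handwheel '[{"jaw":1,"travel":[0,0,-0.8],"angular":[0,0,0]},{"jaw":1,"travel":[0,-0.6,-0.8],"angular":[0,0,0]},{"jaw":1,"travel":[0,-1.1,-0.8],"angular":[0,0,0]},{"jaw":1,"travel":[0,-1.5,-0.8],"angular":[0,0,0]},{"jaw":1,"travel":[0,-1.9,-0.8],"angular":[0,0,0]},{"jaw":1,"travel":[0,-2.3,-0.8],"angular":[0,0,0]},{"jaw":1,"travel":[0,-2.7,-0.8],"angular":[0,0,0]},{"jaw":1,"travel":[0,-3.1,-0.8],"angular":[0,0,0]},{"jaw":1,"travel":[0,-3.5,-0.8],"angular":[0,0,0]},{"jaw":1,"travel":[0,-3.9,-0.8],"angular":[0,0,0]},{"jaw":1,"travel":[0,-4.3,-0.8],"angular":[0,0,0]}]'; python3 - <<'E'
from h import *
s=stat()
p,d=arm.camera("scene");C=cal("scene");cv2.imwrite("pics/s11.png",cv2.resize(p[120:300,200:440],None,fx=3,fy=3))
p,d=arm.camera("wrist");cv2.imwrite("pics/w11.png",p)
E
```

```text
t: 15.95
tool_pos: [582.2, 149.4, 64.2]
orientation: [0.066, 0.998, 0.0, -0.0]
force: [-0.4, 2.6, -1.4]
gripper_width: -0.1
t 15.95 bay [-117.5  197.6   64.2] w [582.2 149.4  64.2] F [-0.4  2.6 -1.4] gw -0.1 j [ 0.06  0.37  1.78  0.    0.99 -1.38]
```

View pics/s11.png

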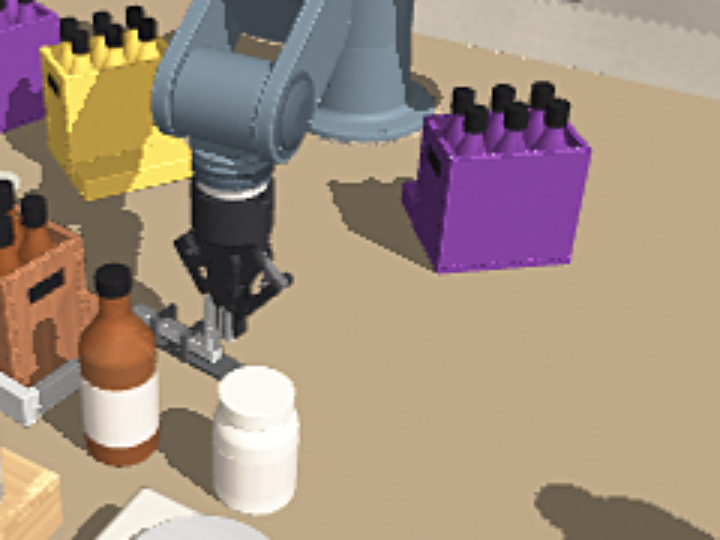

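View pics/w11.png

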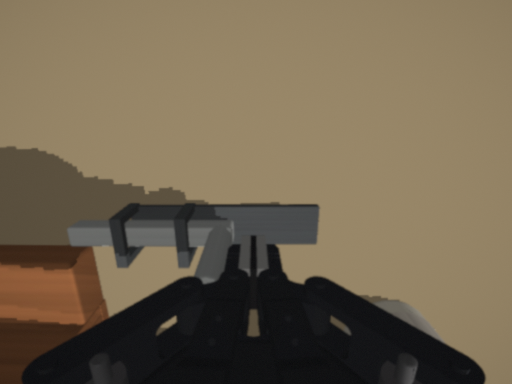

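```bash
python3 -m handwheel '[{"jaw":1,"travel":[0,-0.4,0],"angular":[0,0,0]},{"jaw":1,"travel":[0,-0.8,0],"angular":[0,0,0]},{"jaw":1,"travel":[0,-1.2,0],"angular":[0,0,0]},{"jaw":1,"travel":[0,-1.6,0],"angular":[0,0,0]},{"jaw":1,"travel":[0,-2.0,0],"angular":[0,0,0]},{"jaw":1,"travel":[0,-2.4,0],"angular":[0,0,0]},{"jaw":1,"travel":[0,-2.8,0],"angular":[0,0,0]},{"jaw":1,"travel":[0,-3.2,0],"angular":[0,0,0]},{"jaw":1,"travel":[0,-3.6,0],"angular":[0,0,0]},{"jaw":1,"travel":[0,-4.0,0],"angular":[0,0,0]},{"jaw":1,"travel":[0,-4.4,0],"angular":[0,0,0]},{"jaw":1,"travel":[0,-4.7,0],"angular":[0,0,0]},{"jaw":1,"travel":[0,-4.9,0],"angular":[0,0,0]}]'; python3 - <<'E'
from h import *
s=stat()
E
```

```text
t: 17.68
tool_pos: [575.9, 101.0, 64.4]
orientation: [0.066, 0.998, 0.0, 0.0]
force: [1.5, 6.3, -1.6]
gripper_width: -0.3
t 17.68 bay [-117.3  148.8   64.4] w [575.9 101.   64.4] F [ 1.5  6.3 -1.6] gw -0.3 j [-0.02  0.33  1.83  0.    0.98 -1.46]
```

```bash
python3 -m handwheel '[{"jaw":1,"travel":[0,-0.1,0],"angular":[0,0,0]},{"jaw":1,"travel":[0,-0.2,0],"angular":[0,0,0]},{"jaw":1,"travel":[0,-0.3,0],"angular":[0,0,0]},{"jaw":1,"travel":[0,-0.3,0],"angular":[0,0,0]}]';python3 - <<'E'
from h import *
s=stat()
E
```

```text
t: 18.18
tool_pos: [575.9, 100.8, 64.5]
orientation: [0.067, 0.998, 0.003, 0.001]
force: [4.0, 14.1, -1.9]
gripper_width: 0.1
t 18.18 bay [-117.3  148.6   64.5] w [575.9 100.8  64.5] F [ 4.  14.1 -1.9] gw 0.1 j [-0.02  0.33  1.83  0.01  0.98 -1.46]
```

```bash
python3 -m handwheel '[{"jaw":1,"travel":[0,-0.1,0],"angular":[0,0,0]},{"jaw":1,"travel":[0,-0.3,0],"angular":[0,0,0]},{"jaw":1,"travel":[0,-0.3,0],"angular":[0,0,0]}]';python3 -m handwheel '[{"jaw":1,"travel":[0,1,0],"angular":[0,0,0]},{"jaw":1,"travel":[0,4,0],"angular":[0,0,0]},{"jaw":1,"travel":[0,5,-4],"angular":[0,0,0]},{"jaw":1,"travel":[0,5,-10],"angular":[0,0,0]},{"jaw":1,"travel":[4,5,-14],"angular":[0,0,0]},{"jaw":1,"travel":[10,5,-14],"angular":[0,0,0]},{"jaw":1,"travel":[15,9,-14],"angular":[0,0,0]},{"jaw":1,"travel":[16,14,-14],"angular":[0,0,0]},{"jaw":1,"travel":[16,20,-14],"angular":[0,0,0]},{"jaw":1,"travel":[16,25,-14],"angular":[0,0,0]},{"jaw":1,"travel":[16,25,-14],"angular":[0,0,0]}]';python3 - <<'E'
from h import *
s=stat()
p,d=arm.camera("top");W=cloud(d,cal("top"));casepose(W)
cv2.imwrite("pics/t12.png",cv2.resize(p[75:225,130:330],None,fx=4,fy=4,interpolation=cv2.INTER_CUBIC))
B=tobay(W);z=B[...,2]
m=(z>26)&(z<34)&(B[...,0]>-130)&(B[...,0]<-45)&(abs(B[...,1])<80); r=cv2.minAreaRect(B[m][:,:2].astype(np.float32));print("step",cv2.boxPoints(r).round(1).tolist())
m=(z>75)&(z<88)&(np.hypot(B[...,0]+117,B[...,1]-130)<30);print("post",B[m].mean(0),m.sum())
p,d=arm.camera("scene");cv2.imwrite("pics/s12.png",cv2.resize(p[120:300,150:390],None,fx=3,fy=3))
E
```

```text
t: 18.55
tool_pos: [575.8, 100.5, 64.5]
orientation: [0.067, 0.998, 0.005, 0.002]
force: [6.6, 26.1, -4.8]
gripper_width: -0.1
t: 19.92
tool_pos: [449.4, 366.1, 204.1]
orientation: [0.065, 0.998, -0.0, 0.0]
force: [-0.1, 0.5, -0.1]
gripper_width: 0.1
t 19.93 bay [-277.7  394.8  204.1] w [449.4 366.1 204.1] F [-0.1  0.5 -0.1] gw 0.1 j [ 0.49  0.13  1.78 -0.    1.23 -0.95]
case rect bay [ 1.8 -1.8] [102.  149.9] 0.0 503
step [[-124.19999694824219, 78.4000015258789], [-123.30000305175781, -77.30000305175781], [-46.900001525878906, -76.80000305175781], [-47.79999923706055, 78.9000015258789]]
post [-117.15695212  125.36125568   80.43068983] 26
```

View pics/t12.png

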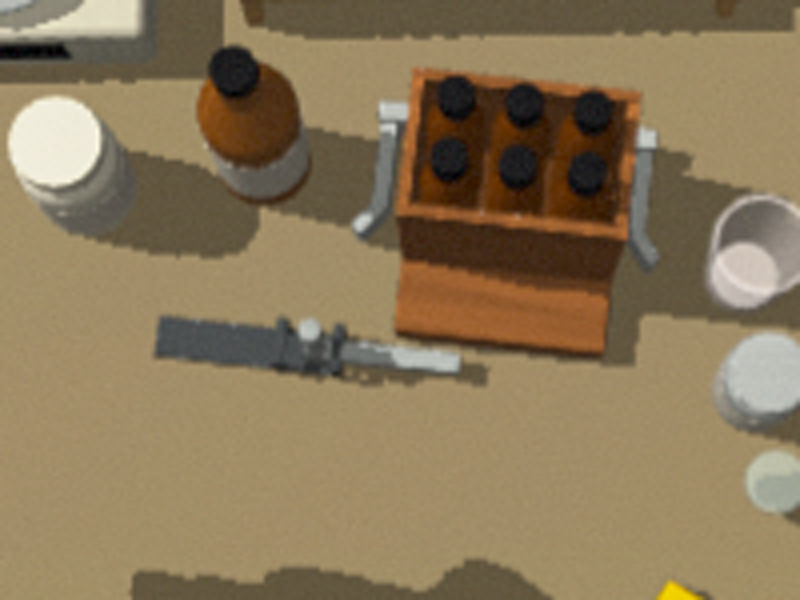

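View pics/s12.png

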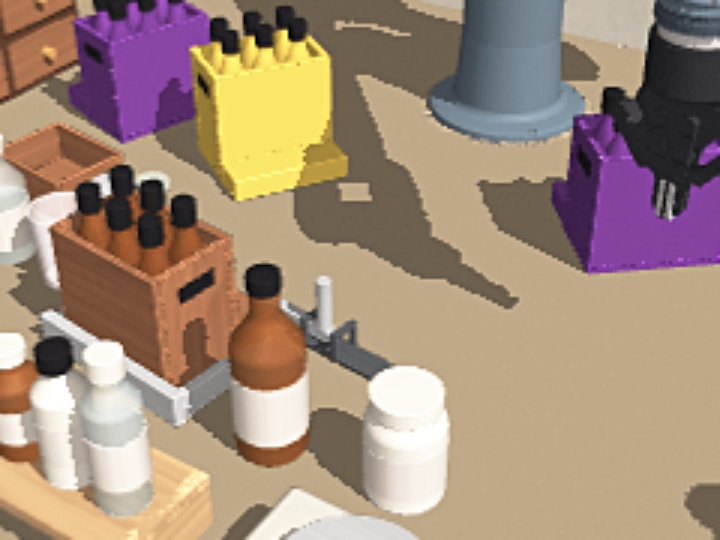

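```bash
python3 - <<'E'
from h import *
stat(); print(arm.close_job())
E
```

```text
t 20.02 bay [-277.5  392.5  203.9] w [449.3 363.7 203.9] F [ 1.4 -0.   0.5] gw 0.1 j [ 0.48  0.13  1.78 -0.    1.23 -0.95]
the job is handed in; nothing more can be done
None
```

The case is in its bay with its back against the strip, and the keeper bar is across in front of it. I handed the job in at 20 s.

- **Case:** I pushed it with both open fingertips low on the step (about 10 mm up). It squared up but ended about 12 mm too far left, so I angled the push to centre it, then pushed straight in. It stopped moving while the push force rose to 37 N, which I took as contact with the strip. My last measurement put it 1 to 2 mm from the home point (within the camera and bay-fit error) and square to the bay. It looked upright, and I never lifted it.
- **Keeper:** I pushed the post from its left side until it stalled at 26 N. The post then measured y = 125.4 mm, against 125 mm for fully across. The bar lies clear in front of the step. The finger covered the post from about 45 mm up to its top, so contact may have reached slightly above the 75 mm you gave.
- **Checks that went wrong:** Two fits gave bad results: one case fit while the arm blocked the view, and the last step fit, where the bar was included. I used the clean views instead.
- **Other objects:** The bottle, jar and other nearby things look unmoved in the final pictures, though I didn't measure them again. The arm finished in the air, touching nothing.

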